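# Click a display hook to face the aisle, then hang a game case on it

## Robot

A 7-joint arm with a two-finger parallel gripper is mounted at the origin on the work surface; the furniture and walls round the work are solid. World frame = base frame: x ahead of the robot, y to its left, z up, the work surface at z = 0. Lengths are in m, angles in rad, forces in N, time in s.
With the tool pointing down it reaches from about 0.4 to 0.9 m from the base axis. Payload 5.5 kg.
Tool frame: the origin (TCP) lies midway between the tips of the shut fingers; the grasp point (between the pads) lies 19 mm behind it (manip.grip_depth is the distance from the TCP to the grasp point, in m); z points along the fingers, y is the line along which they close (so a half turn about z gives the same grasp; the last joint's range is limited). The gripper opens to 92 mm and grips with 3 to 60 N. Pads are 19 mm wide; open, the fingers measure 130 mm over their backs; the gripper's body (75 mm by 190 mm) begins 47 mm behind the grasp point.
Start: joints at [1.545, 0.501, -0.427, 1.55, 0.221, 1.138, -0.21], TCP at [0.185, -0.623, 0.227] pointing down, gripper open.
Joint ranges: [-2.88, 2.88], [-0.31, 2.03], [-1.54, 1.56], [0.2, 2.42], [-1.41, 4.55], [0.19, 2.02], [-2.57, 2.57]. Speed limits (rad/s): [2.57, 2.57, 3.14, 3.14, 3.14, 3.14, 3.14].

## Interface

Orientations are given as a unit quaternion [x, y, z, w].
In Python, from bench import manip, effector, viewer gives the robot as it stands. Calls block until the motion is done:
- manip.move_pose(position, orientation): joint-space move of the TCP to a pose.
- manip.servo_line(position, ori=None, vel=0.15): straight line of the TCP; ori=None keeps the orientation; vel is the mean speed in m/s.
- manip.movej(angles): joint-space move.
- effector.open_jaws() and effector.close(f_grip=None): open the fingers fully, or close them until they stop; f_grip is the grip in N (None keeps the last).
- manip.sleep(seconds).
- manip.solve_ik(position, orientation): joint angles nearest the present ones, or None.
- viewer.get_image(name): name is "scene" or "top"; returns the picture (400x640x3 uint8, red, green, blue); there is no depth.
- viewer.get_calibration(name): a dict with "vfov" (degrees; the focal length in pixels is half the picture's height over the tangent of half this angle, whatever the lens; pixels are square), "cx", "cy" (the principal point, pixels), "eye" and "attitude" of the camera in the world. Camera axes: x right, y down, z forward; pixel columns grow to the right and rows downward; lengths in m; the calibration is good to about 2 mm. A picture is of the moment at which its call begins. get_calibration takes no time and is no camera call.
A pose or a line that the arm cannot do raises manip.PlanningError and nothing moves.
- manip.hand_in(): hands the job in; it is judged then, once.
Readings, each from a call of its own:
- manip.current_clock(): time.
- manip.current_q(): joint angles.
- manip.current_joint_velocities(): joint speeds.
- manip.current_tau(): joint torques, N m.
- manip.current_tool_pos(): TCP position.
- manip.current_tcp_rot(): TCP orientation.
- manip.current_force(): force on the tool from outside, world axes, zero at the start.
- manip.current_wrist_torque(): the same for the moment, N m.
- manip.current_finger_gap(): finger opening in m.
- manip.current_gripper_force(): force on a finger pad.
Only numpy, scipy, OpenCV 4.12 (cv2) and the standard library are available. Lean on these libraries where they do the work, as an engineer would, in place of code of your own. Each camera call takes 0.05 s, during which the arm holds its last target. There are 200 camera calls.

## Task

The hook of the display stand has been left turned aside. Turn it clockwise (seen from above) to face the aisle again, until you feel its spring catch snap home, and gently enough not to force the catch; only then hang the blue travel game case on the hook by the eye in its lug, its front with the coloured counters facing outward along the hook, and let go. Leave the catch engaged and the other toys where they stand.

Things in the scene. Friction and masses are not known exactly. Their poses are not given: they have to be found in the camera images.
- stand: Display stand, fixed: round dark steel foot 124 mm across and 11 mm high, post 19 mm thick; on it a black swivel head 64 mm across, z = 143 to 180 mm, that carries the hook; between post and head an aluminium index ring with one slot, out of sight, clamped to the post. Origin on the post's axis at counter height; z up, the stand's front is its -x.
- swivel (a joint): Angle of head and hook about the post (rad), + clockwise from above; 0: hook along the stand's -x. Starts at -2.0 to -1.2; stiff bearing, stays where left; 1 to 3 N at 65 mm from the axis turns it. The ring's slot is met somewhere between -0.6 and +0.4, place not given. Then the catch drops in and holds, with 0.05 rad of play either way; pushing on only loads its pin (12 N at 65 mm is too much).
- catch (a joint): Spring catch (index plunger) in the head, on the far side of the post from the hook: 0 with its pin riding on top of the ring, about 0.007 (m) when it has dropped into the slot. Works by itself; no need to touch it.
- catch_knob (a point): Top of the catch's red knob (15 mm across), 18 mm from the post axis on the side away from the hook; 205 mm above the counter when riding, 198 mm when home.
- hook_root (a point): Point on the peg's axis 38 mm from the post axis, just outside the head; axes as for hook_seat.
- hook_seat (a point): Point on the axis of the hook, a level round steel peg 8 mm thick, 168 mm above the counter, straight from 32 to 82 mm from the post axis, then bent up 8 mm over its last 9 mm. This point, 60 mm from the post axis, is where the case should hang; its -x points out along the peg to the tip, z up.
- hook_tip (a point): Centre of the peg's upturned end, 91 mm from the post axis and 8 mm above the peg's axis.
- case: Blue travel game case, 0.1 to 0.2 kg, upright: body 28 (x) x 76 (y) x 84 (z) mm, its -x face is the front, a white panel with round coloured counters. On top a lug 10 mm thick (x), 40 wide (y), z = 84 to 124 mm, with a through eye (along x) 22 wide, z = 84 to 108 mm. Origin at the centre of the underside. Grip the lug from above, across its 40 mm or across the 10 mm of its top bar (16 mm high).
- case_eye (a point): Middle of the eye's upper edge (z = 108 mm in the case); this edge rests on the peg's top when hung.
- top: Orange spinning top, 60 mm across, 57 mm tall, standing loose; origin under its middle. Leave alone.
- toy_car: Red wooden toy car, 58 x 102 x 50 mm, loose; origin under its middle. Leave alone.
- yoyo: Red wooden yo-yo lying flat, 56 mm across, 36 mm high, loose; origin under its middle. Leave alone.

How it is judged:
On the way:
1. the hook has been turned until its catch is home, the case not yet on it (value of joint catch above 0.0045 m and value of joint swivel above -0.75 rad and contact force between case and stand below 0.05 N), for 0.2 s.
At the end, for the whole second after the job is handed in: The case hangs at rest on the hook by its eye, between the head and the upturned tip, peg within 9 mm of the eye's middle, upright within 0.2 rad, front toward the tip; the catch is still home (over 4.5 mm) (y of case_eye in the frame of hook_seat between -0.009 and 0.009 m and z of case_eye in the frame of hook_seat between 0.001 and 0.01 m and x of hook_tip in the frame of case below -0.008 m and x of hook_root in the frame of case above 0.004 m and angle between case's own z axis and vertical below 0.2 rad and value of joint catch above 0.0045 m and linear speed of case below 0.03 m/s and contact force between case and stand above 0.3 N); the robot touches nothing.
It fails at once if the catch pin is forced (more than 45 N on it, which is about 13 N of push on the hook) (contact force between catch and anything else above 45 N).
It fails at once if the case touches the hook or stand while the catch is not home (contact force between case and stand above 0.5 N and not (value of joint catch above 0.0045 m)).
It fails at once if the case is knocked over (angle between case's own z axis and vertical above 0.7 rad).
It fails at once if the yo-yo, the spinning top or the toy car is moved by more than 15 mm or tipped (distance of any of yoyo, top, toy_car from where it was at the start of the episode above 0.015 m or angle between any of yoyo, top, toy_car's own z axis and vertical above 0.3 rad).
It also fails if it takes over 69 s, if anything falls off the work surface, if the arm or the gripper's body presses on something with over 40 N, if the wrist force passes 120 N, or if a joint passes its speed limit or range.

## Working session

There is one attempt and no reset: what is moved stays moved. The work goes in short steps, each a Python script; the robot and the scene stay as the last script left them, time stands still between calls to the robot, and variables do not carry over. Pictures are saved under pics/ and viewed, at most 10 in all, crops included, and the job is handed in when it is done.

```bash
ls; mkdir -p pics
python3 - <<'E'
from bench import manip, effector, viewer
import cv2
for n in("scene","top"):
    cv2.imwrite(f"pics/{n}0.png",viewer.get_image(n)[:,:,::-1]); print(n,viewer.get_calibration(n))
print(manip.current_tool_pos(),manip.current_tcp_rot(),manip.current_clock(),manip.grip_depth)
E
```

```text
pics
scene {'vfov': 52.07081778178778, 'cx': 322.09784473996933, 'cy': 199.12694619336654, 'eye': array([ 0.15810589, -0.45201511,  0.74275267]), 'attitude': array([ 0.85897103, -0.34952906,  0.13237662, -0.34996375])}
top {'vfov': 54.27021615031779, 'cx': 318.579457539911, 'cy': 198.85746076636164, 'eye': array([ 0.38562841, -0.01091939,  0.97469226]), 'attitude': array([-0.69549495,  0.7105108 , -0.07691655,  0.07446482])}
[ 0.18490276 -0.62247608  0.22577619] [ 9.89589280e-01  1.43917582e-01 -8.86344248e-05 -8.82245697e-04] 0.1 0.0188
```

View pics/scene0.png

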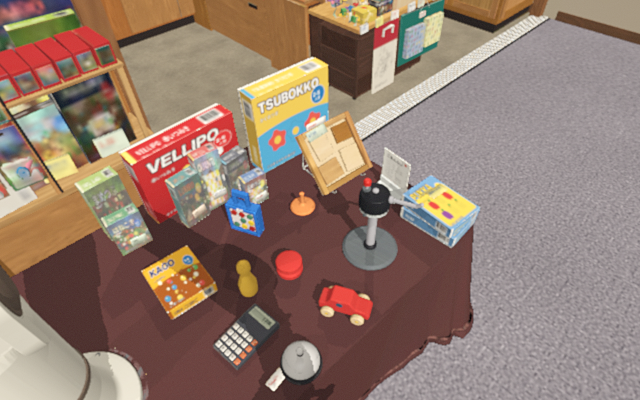

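View pics/top0.png

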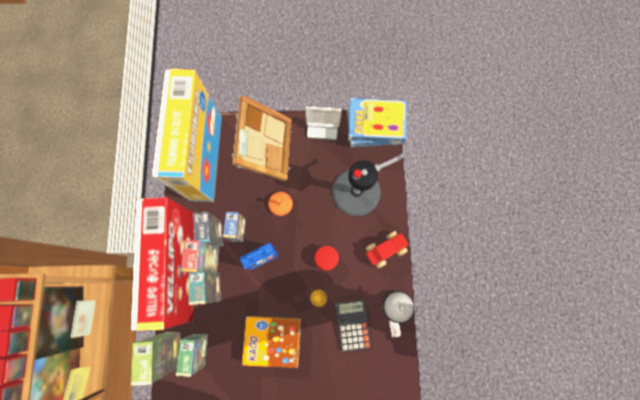

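The scene view shows the case at about (245,213), the stand foot at (371,247), the head at (374,198), the car at (346,303), the yo-yo at (289,264) and the top at (303,206). In the top view the case is at (258,257), the head at (363,175), the foot at (357,193) and the hook runs to about (404,155).

```bash
cat > h.py <<'E'
import numpy as np, cv2
from scipy.spatial.transform import Rotation as R
from bench import manip, effector, viewer
def cam(n):
    c=viewer.get_calibration(n); f=200/np.tan(np.radians(c['vfov'])/2)
    return c,f,R.from_quat(c['attitude']).as_matrix()
def ray(n,uv):
    c,f,M=cam(n); d=M@np.array([(uv[0]-c['cx'])/f,(uv[1]-c['cy'])/f,1]); return np.array(c['eye']),d/np.linalg.norm(d)
def onz(n,uv,z):
    e,d=ray(n,uv); return e+d*(z-e[2])/d[2]
def proj(n,p):
    c,f,M=cam(n); q=M.T@(np.array(p)-c['eye']); return np.array([c['cx']+f*q[0]/q[2],c['cy']+f*q[1]/q[2]])
def tri(a,b):
    (e1,d1),(e2,d2)=ray("scene",a),ray("top",b)
    t=np.linalg.lstsq(np.c_[d1,-d2],e2-e1,rcond=None)[0]; p,q=e1+t[0]*d1,e2+t[1]*d2
    return (p+q)/2,np.linalg.norm(p-q)
def hsv(n): 
    im=viewer.get_image(n); return im,cv2.cvtColor(im,cv2.COLOR_RGB2HSV)
def blobs(m,amin=15):
    n,l,s,c=cv2.connectedComponentsWithStats(m.astype(np.uint8)); return [(c[i].round(1),s[i,4],l==i) for i in range(1,n) if s[i,4]>=amin]
def down(yaw): # tool z down, tool y (closing line) at world angle yaw
    y=np.array([np.cos(yaw),np.sin(yaw),0]); z=np.array([0,0,-1.]); return R.from_matrix(np.c_[np.cross(y,z),y,z]).as_quat()
E
python3 - <<'E'
from h import *
ims={}
for n in("scene","top"):
    im,h=hsv(n); ims[n]=im
    H,S,V=cv2.split(h)
    red=((H<6)|(H>174))&(S>170)&(V>90); blue=(H>100)&(H<125)&(S>150)&(V>60); orange=(H>5)&(H<16)&(S>180)&(V>120)
    for k,m in(("red",red),("blue",blue),("orange",orange)):
        print(n,k,[(b[0].tolist(),int(b[1])) for b in blobs(m)])
a=cv2.resize(ims["top"][140:280,230:430],None,fx=4,fy=4,interpolation=cv2.INTER_CUBIC)
cv2.imwrite("pics/topc.png",a[:,:,::-1])
b=cv2.resize(ims["scene"][160:310,215:415],None,fx=4,fy=4,interpolation=cv2.INTER_CUBIC)
cv2.imwrite("pics/scenec.png",b[:,:,::-1])
E
```

```text
scene red [([384.2, 34.1], 278), ([49.9, 54.4], 2961), ([52.2, 84.9], 36), ([222.3, 108.9], 48), ([172.0, 169.8], 2261), ([167.7, 135.4], 440), ([224.3, 135.0], 43), ([367.2, 181.6], 55), ([446.9, 195.1], 25), ([433.4, 205.0], 28), ([288.9, 264.6], 655), ([345.5, 301.0], 1057)]
scene blue [([319.1, 90.0], 37), ([245.0, 210.6], 744)]
scene orange [([183.5, 285.1], 872)]
top red [([378.0, 108.9], 19), ([377.6, 126.7], 23), ([357.0, 172.7], 43), ([174.1, 214.2], 743), ([161.9, 282.4], 2181), ([386.8, 248.7], 604), ([326.3, 257.5], 458), ([8.7, 288.3], 378), ([6.6, 342.6], 918)]
top blue [([216.3, 131.2], 48), ([212.0, 159.6], 39), ([207.1, 185.5], 53), ([257.4, 255.2], 418)]
top orange [([253.5, 117.3], 218), ([378.8, 109.0], 18), ([377.4, 126.5], 23), ([273.5, 201.7], 84), ([13.2, 269.8], 46), ([119.8, 272.7], 23), ([128.1, 272.6], 23), ([283.3, 341.8], 844)]
```

View pics/topc.png

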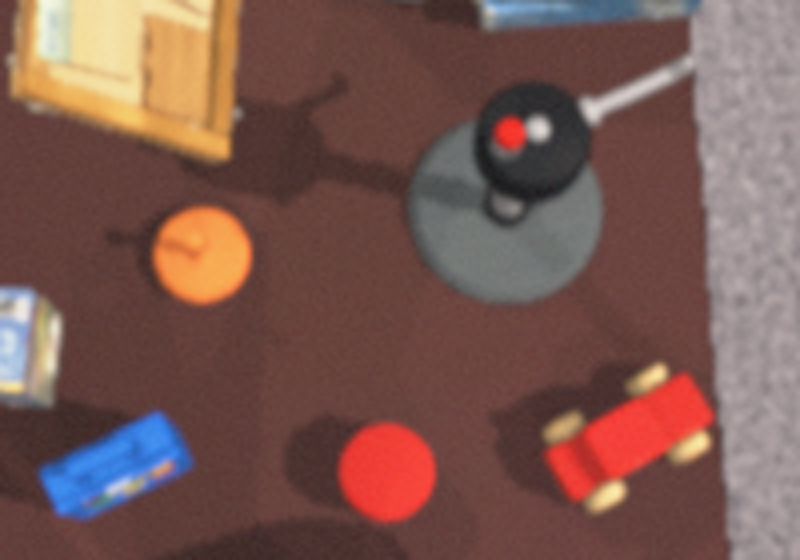

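View pics/scenec.png

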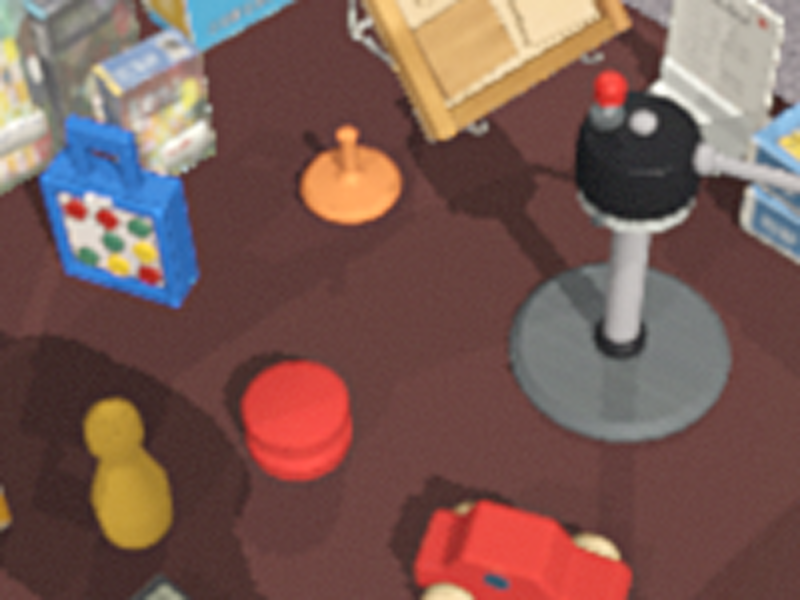

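The crops show, in top-view pixels, the head at about (363,175), the hook tip at (402.5,155.5) and the knob at (357.5,173). The case's front, with the counters, faces image lower-right, and the lug is at the middle of the case.

Run:
```python
from h import *
np.set_printoptions(precision=4,suppress=True)
T=lambda x,y:(230+x/4,140+y/4); S=lambda x,y:(215+x/4,160+y/4)
print("head top",onz("top",T(533,138),.180),"foot",onz("top",T(506,211),.011))
print("foot scene",onz("scene",S(621,350),.011))
print("knob",tri((367.2,181.6),(357,172.7)))
print("tip",onz("top",T(690,62),.174))
print("root",onz("top",T(590,112),.168))
for k,p in dict(car=(386.8,248.7),yoyo=(326.3,257.5),top=(280,203)).items(): print(k,onz("top",p,.03))
# case
print("case front bottom corners scene", onz("scene",S(70,272),0),onz("scene",S(180,304),0), 'bottom back right',onz("scene",S(198,270),0))
print("front top corners z84", onz("scene",S(42,178),.084),onz("scene",S(163,208),.084),'back right',onz("scene",S(187,180),.084))
print("lug front top corners", onz("scene",S(68,122),.124),onz("scene",S(135,140),.124))
im,h=hsv("top"); H,Sx,V=cv2.split(h); m=(H>100)&(H<125)&(Sx>150)&(V>60)
b=[b for b in blobs(m) if abs(b[0][0]-257)<8][0]
pts=np.argwhere(b[2])[:,::-1].astype(np.float32); r=cv2.minAreaRect(pts); print(r); bx=cv2.boxPoints(r)
for q in bx: print(q,onz("top",q,.084))
```

```text
head top [ 0.6094 -0.1111  0.18  ] foot [ 0.6093 -0.1131  0.011 ]
foot scene [ 0.6103 -0.1182  0.011 ]
knob (array([ 0.6078, -0.0958,  0.1998]), np.float64(0.0002345524123905502))
tip [ 0.6517 -0.1983  0.174 ]
root [ 0.6266 -0.1439  0.168 ]
car [ 0.4649 -0.1782  0.03  ]
yoyo [ 0.447  -0.0319  0.03  ]
top [0.5829 0.0791 0.03  ]
case front bottom corners scene [0.4285 0.154  0.    ] [0.46   0.0888 0.    ] bottom back right [0.4836 0.1017 0.    ]
front top corners z84 [0.4265 0.1526 0.084 ] [0.4606 0.0872 0.084 ] back right [0.4828 0.0945 0.084 ]
lug front top corners [0.444  0.1406 0.124 ] [0.4615 0.1041 0.124 ]
((258.11767578125, 256.2035217285156), (15.109527587890625, 35.01515579223633), 64.35899353027344)
[239.065  256.9688] [0.4489 0.1666 0.084 ]
[270.632  241.8167] [0.4817 0.0954 0.084 ]
[277.1703 255.4382] [0.4505 0.0804 0.084 ]
[245.6034 270.5904] [0.4183 0.1512 0.084 ]
```

```bash
cat >> h.py <<'E'
AX=np.array([.6095,-.112])
def arc(th,off,r=.062,z=.157):
    "TCP beside the hook (hook at world angle th), off metres on its CCW side"
    u=np.array([np.cos(th),np.sin(th)]); t=np.array([-u[1],u[0]]); return np.r_[AX+r*u+off*t,z]
E
python3 - <<'E'
from h import *
np.set_printoptions(precision=2,suppress=True)
for fl in(0,np.pi):
    for th in(-1.13,-2,-2.8,-3.5):
        print(fl,th,manip.solve_ik(arc(th,.014),down(th+fl)))
for fl in(0,np.pi): print("case",manip.solve_ik([.457,.126,.097],down(np.radians(115.8)+fl)))
for fl in(0,np.pi): # hang, hook dirs
    for th in(-2,-2.8,-3.5): print("hang",fl,th,manip.solve_ik(arc(th,0,.12,.16),down(th+np.pi/2+fl)))
E
```

```text
0 -1.13 [ 0.75  0.71 -0.82  1.55  0.56  1.13 -1.33]
0 -2 [ 0.62  0.54 -0.51  1.69  0.31  1.   -2.  ]
0 -2.8 [-0.46  0.57  0.91  1.84 -0.53  0.99 -2.13]
0 -3.5 [ 1.04  0.79 -1.3   1.84  0.83  1.19  2.25]
3.141592653589793 -1.13 [ 0.96  0.99 -1.31  1.54  0.96  1.37  1.57]
3.141592653589793 -2 [ 0.93  0.72 -1.01  1.68  0.66  1.13  0.88]
3.141592653589793 -2.8 [ 0.95  0.63 -1.02  1.8   0.61  1.07  0.05]
3.141592653589793 -3.5 [ 0.84  0.55 -0.91  1.84  0.51  1.   -0.65]
case [ 0.66  0.78 -1.3   2.07  0.9   1.04  0.91]
case [ 0.4   0.5  -0.88  2.08  0.53  0.81 -1.92]
hang 0 -2 [ 0.96  0.61 -0.86  1.73  0.52  1.05 -0.51]
hang 0 -2.8 [ 0.88  0.42 -0.77  1.93  0.36  0.93 -1.3 ]
hang 0 -3.5 [ 0.75  0.4  -0.8   1.97  0.36  0.92 -2.16]
hang 3.141592653589793 -2 [-0.51  0.92  1.35  1.78 -0.95  1.27 -2.48]
hang 3.141592653589793 -2.8 [ 1.2   0.7  -1.3   1.92  0.76  1.13  1.51]
hang 3.141592653589793 -3.5 [ 0.96  0.52 -1.1   1.97  0.56  1.    0.81]
```

Run:
```python
from h import *
th=-1.13; o=down(th+np.pi)
effector.close(f_grip=10)
manip.move_pose(arc(th,.034,z=.25),o); manip.servo_line(arc(th,.034),vel=.2)
print("t",manip.current_clock(),manip.current_force())
off=.034
while off>.004:
    off-=.002; t0=manip.current_clock(); manip.servo_line(arc(th,off),vel=.05)
    f=manip.current_force(); t=np.array([-np.sin(th),np.cos(th)]); ft=f[:2]@t
    print(round(off,4),"dt %.2f"%(manip.current_clock()-t0),"ft %.2f"%ft,f.round(2))
    if ft>.7: break
cv2.imwrite("pics/push.png",cv2.resize(np.vstack([viewer.get_image("top")[120:270,270:470],viewer.get_image("scene")[130:280,300:500]]),None,fx=2,fy=2)[:,:,::-1])
```

```text
t 4.6917 [0.14441743 0.42620674 0.16270757]
0.032 dt 0.25 ft 0.38 [ 0.7  -0.59  1.06]
0.03 dt 0.25 ft -0.08 [-0.39  0.64 -0.22]
0.028 dt 0.25 ft 0.96 [0.91 0.31 0.29]
```

View pics/push.png

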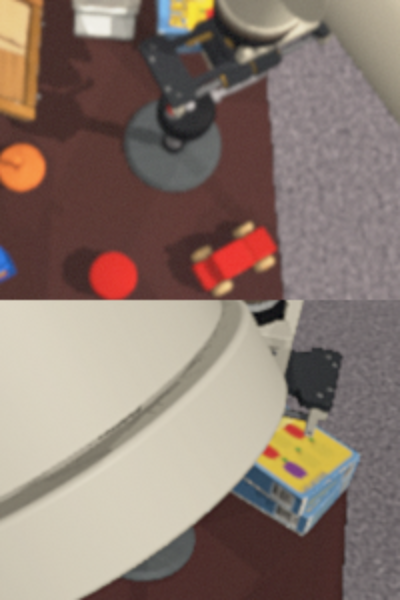

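```bash
cat >> h.py <<'E'
def ftan(th,n=8):
    F=np.array([manip.current_force()[:2] for _ in range(n)]); t=np.array([-np.sin(th),np.cos(th)]); v=F@t; return v.mean(),v.std()
E
python3 - <<'E'
from h import *
off=.0135; th=-1.13; log=[]
def step(th):
    p=arc(th,off); manip.servo_line(p,down(th+np.pi),vel=.06); m,s=ftan(th)
    e=(manip.current_tool_pos()-p)[:2]@np.array([-np.sin(th),np.cos(th)])
    print("%.3f ft %.2f (sd %.2f) lag %.1fmm t %.1f"%(th,m,s,e*1e3,manip.current_clock())); return m
step(th)
for th in(-1.2,-1.3,-1.4,-1.5):
    if step(th)>4: break
while th>-1.75:
    th-=.02
    if step(th)>4: break
E
```

```text
-1.130 ft 0.30 (sd 0.00) lag -0.7mm t 5.9
-1.200 ft 1.82 (sd 0.00) lag -0.1mm t 6.2
-1.300 ft 1.28 (sd 0.00) lag -0.0mm t 6.4
-1.400 ft 0.81 (sd 0.00) lag -0.0mm t 6.7
-1.500 ft 0.82 (sd 0.00) lag -0.1mm t 7.0
-1.520 ft 2.27 (sd 0.00) lag 0.3mm t 7.2
-1.540 ft 2.82 (sd 0.00) lag 0.2mm t 7.5
-1.560 ft 2.68 (sd 0.00) lag -0.0mm t 7.7
-1.580 ft 2.59 (sd 0.00) lag -0.1mm t 8.0
-1.600 ft 2.31 (sd 0.00) lag -0.2mm t 8.2
-1.620 ft 2.83 (sd 0.00) lag -0.1mm t 8.5
-1.640 ft 2.69 (sd 0.00) lag -0.2mm t 8.7
-1.660 ft 2.29 (sd 0.00) lag -0.0mm t 9.0
-1.680 ft 2.03 (sd 0.00) lag -0.1mm t 9.2
-1.700 ft 1.75 (sd 0.00) lag -0.1mm t 9.5
-1.720 ft 2.33 (sd 0.00) lag -0.1mm t 9.7
-1.740 ft 3.25 (sd 0.00) lag -0.1mm t 10.0
-1.760 ft 2.25 (sd 0.00) lag -0.1mm t 10.2
```

Run:
```python
from h import *
off=.0135; th=-1.76; L=[]
def step(th):
    p=arc(th,off); manip.servo_line(p,down(th+np.pi),vel=.06); m=ftan(th,1)[0]; L.append((round(th,3),round(m,1))); return m
hi=0
while th>-3.6:
    th-=.016 if hi==0 else .005
    m=step(th)
    if m>6.3: break
    hi=hi+1 if m>4.0 else 0
    if hi>=3 and L[-1][1]>4.8: break
print([f for _,f in L]); print(L[-1],manip.current_clock())
```

```text
[np.float64(2.1), np.float64(1.8), np.float64(2.1), np.float64(2.8), np.float64(1.8), np.float64(2.8), np.float64(1.6), np.float64(2.4), np.float64(1.9), np.float64(2.1), np.float64(2.9), np.float64(2.4), np.float64(2.4), np.float64(0.8), np.float64(2.2), np.float64(2.5), np.float64(2.8), np.float64(1.3), np.float64(1.6), np.float64(3.0), np.float64(1.9), np.float64(1.6), np.float64(1.5), np.float64(1.9), np.float64(1.9), np.float64(1.6), np.float64(2.0), np.float64(2.5), np.float64(1.5), np.float64(2.8), np.float64(2.5), np.float64(1.6), np.float64(2.3), np.float64(1.9), np.float64(1.9), np.float64(2.2), np.float64(1.5), np.float64(2.1), np.float64(2.2), np.float64(1.9), np.float64(1.0), np.float64(2.2), np.float64(1.5), np.float64(2.3), np.float64(2.4), np.float64(1.1), np.float64(1.5), np.float64(1.9), np.float64(1.8), np.float64(1.9), np.float64(1.7), np.float64(2.4), np.float64(1.9), np.float64(2.0), np.float64(2.1), np.float64(2.6), np.float64(1.2), np.float64(0.9), np.float64(2.3), np.float64(1.1), np.float64(1.3), np.float64(1.9), np.float64(1.3), np.float64(1.1), np.float64(-0.0), np.float64(0.5), np.float64(0.6), np.float64(0.3), np.float64(0.6), np.float64(-0.3), np.float64(-0.2), np.float64(0.2), np.float64(0.3), np.float64(0.0), np.float64(0.4), np.float64(0.8), np.float64(1.7), np.float64(1.9), np.float64(1.5), np.float64(1.4), np.float64(1.4), np.float64(1.1), np.float64(1.7), np.float64(3.6), np.float64(4.4), np.float64(4.7), np.float64(5.2)]
(-3.13, np.float64(5.2)) 31.9583
```

Run:
```python
from h import *
th=-3.13
print(manip.current_force().round(1))
manip.servo_line(arc(th,.03),vel=.2)
manip.servo_line(arc(th,.03,z=.24),vel=.3)
manip.move_pose([.457,.126,.24],down(np.radians(115.8)))
effector.open_jaws()
print(manip.current_clock(),manip.current_q().round(2))
a,b=viewer.get_image("top"),viewer.get_image("scene")
cv2.imwrite("pics/t1.png",a[:,:,::-1]);cv2.imwrite("pics/s1.png",b[:,:,::-1])
A=cv2.resize(a[130:280,220:420],None,fx=3,fy=3,interpolation=cv2.INTER_CUBIC);B=cv2.resize(b[150:300,200:400],None,fx=3,fy=3,interpolation=cv2.INTER_CUBIC)
cv2.imwrite("pics/c1.png",cv2.resize(np.vstack([A,B]),None,fx=.66,fy=.66)[:,:,::-1])
for n,im in(("s",b),("t",a)):
    H,S,V=cv2.split(cv2.cvtColor(im,cv2.COLOR_RGB2HSV)); m=((H<6)|(H>174))&(S>150)&(V>80); print(n,[(x[0].tolist(),int(x[1])) for x in blobs(m) if 250<x[0][0]<450])
```

```text
[ 1.7 -5.2 -1.4]
35.25 [ 0.83  0.58 -1.51  1.94  0.62  1.23  1.11]
s [([384.8, 33.6], 354), ([312.2, 116.7], 46), ([277.1, 139.2], 120), ([381.1, 182.0], 51), ([446.9, 195.1], 25), ([433.4, 204.9], 27), ([288.8, 264.5], 686), ([345.4, 301.0], 1109)]
t [([378.2, 109.0], 20), ([377.6, 126.6], 25), ([364.4, 161.9], 53), ([386.7, 248.7], 639), ([327.3, 256.2], 405)]
```

View pics/c1.png

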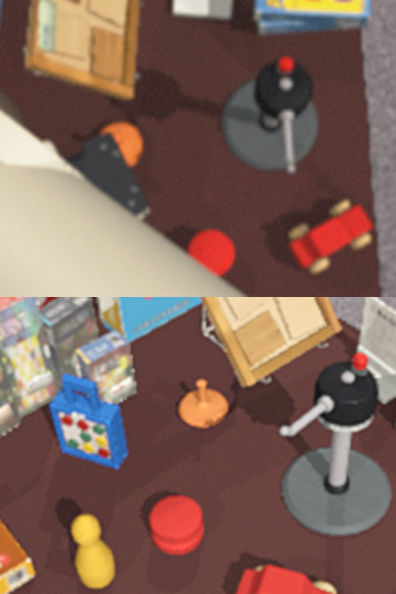

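The hook now points almost straight toward the robot: head at top-view pixel (363,174), tip at about (367,215). I'll check the knob height for the catch and grip the case.

Run:
```python
from h import *
k,e=tri((381.1,182.0),(364.4,161.9)); print("knob",k.round(4),e)
tip=onz("top",(367,214.8),.176); print("tip",tip, "ang tip",np.arctan2(*(tip[:2]-AX)[::-1]),"ang knob",np.arctan2(*(AX-k[:2])[::-1]))
manip.servo_line([.457,.126,.097],vel=.2)
effector.close(f_grip=25)
print("gap",manip.current_finger_gap(),manip.current_gripper_force(),manip.current_force().round(1),manip.current_clock())
# hook mask in the saved top picture
a=cv2.cvtColor(cv2.imread("pics/t1.png"),cv2.COLOR_BGR2HSV); H,S,V=cv2.split(a)
m=np.zeros(V.shape,bool); m[184:222,355:380]=((V>150)&(S<70))[184:222,355:380]
for c,n,mm in blobs(m,8):
    ys,xs=np.nonzero(mm); print(c,n,ys.min(),ys.max()); 
    w=[onz("top",(x,y),.168) for x,y in zip(xs,ys)]; w=np.array(w)[:,:2]
    vx,vy,x0,y0=cv2.fitLine(w[w[:,0]>w[:,0].min()+.012].astype(np.float32),cv2.DIST_L2,0,.001,.001).ravel(); s=-1 if vx>0 else 1
    print("line ang",np.arctan2(s*vy,s*vx),"pt",x0,y0,"xmin",w.min(0),"xmax",w.max(0))
```

```text
knob [ 0.6316 -0.1122  0.1943] 0.0023275635708241557
tip [ 0.52357493 -0.1153895   0.176     ] ang tip -3.1021658832184427 ang knob 3.130883126043379
gap 0.0397721426692661 24.801218270094978 [-0.5 -0.2 -1.3] 37.075
[365.3 197.5] 72 186 211
line ang 3.1027155 pt 0.56839716 -0.114607155 xmin [ 0.53305197 -0.11931298] xmax [ 0.58726357 -0.11069321]
```

Run:
```python
from h import *
manip.servo_line([.457,.126,.173],vel=.15)
manip.servo_line([.457,-.114,.173],down(np.pi/2),vel=.15)
print(manip.current_clock(),manip.current_tool_pos().round(4),manip.current_q().round(2),manip.current_finger_gap(),manip.current_force().round(1))
a,b=viewer.get_image("top"),viewer.get_image("scene")
cv2.imwrite("pics/t2.png",a[:,:,::-1]);cv2.imwrite("pics/s2.png",b[:,:,::-1])
f=lambda i:cv2.resize(i,None,fx=3,fy=3,interpolation=cv2.INTER_CUBIC)
cv2.imwrite("pics/c2.png",np.hstack([f(a[140:300,300:430]),f(b[140:300,260:390])])[:,:,::-1])
```

```text
39.4833 [ 0.4571 -0.113   0.1731] [ 1.25  0.61 -1.37  2.02  0.68  1.09  1.14] 0.03987685379912461 [ 0.9 -0.1 -1.1]
```

View pics/c2.png

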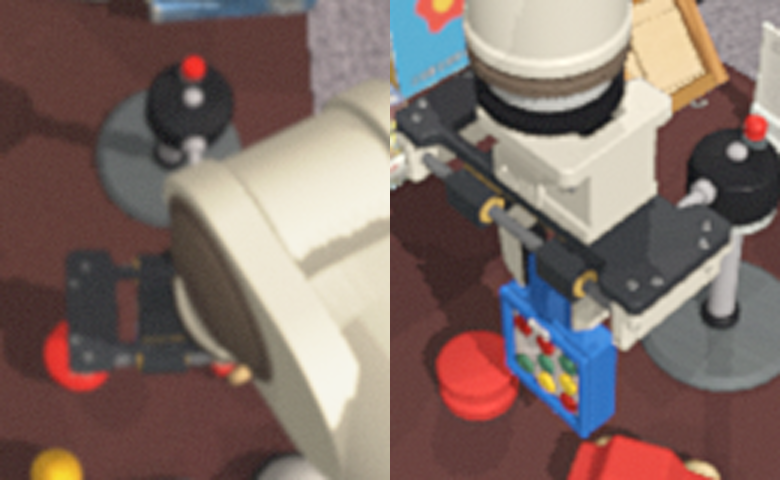

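The case is held upright with its front toward the robot, clear of the tip; the front bottom corner is at scene pixel (326,284). I'll insert it with force monitoring.

Run:
```python
from h import *
print("corner obs (326,284.3) pred",proj("scene",(.443,-.151,.076)),"; obs (297.3,236) pred",proj("scene",(.443,-.075,.160)))
y=-.114
manip.servo_line([.495,y,.173],vel=.1); f0=np.mean([manip.current_force()],0); print(f0.round(1))
x=.495; ok=True
while x<.551:
    x+=.005; manip.servo_line([x,y,.173],vel=.03); d=manip.current_force()-f0
    print(round(x,3),d.round(1))
    if abs(d).max()>2.5: ok=False; print("contact"); break
print(ok,manip.current_clock())
b=viewer.get_image("scene")
cv2.imwrite("pics/c3.png",cv2.resize(b[140:300,280:440],None,fx=3,fy=3,interpolation=cv2.INTER_CUBIC)[:,:,::-1])
```

```text
corner obs (326,284.3) pred [326.44174621 286.67686358] ; obs (297.3,236) pred [296.85822709 235.94310457]
[-0.4  0.3 -1.7]
0.5 [ 0.5 -0.6 -0.3]
0.505 [ 0.  -1.1 -0. ]
0.51 [ 0.6 -0.   0.3]
0.515 [ 0.7 -0.6 -1.7]
0.52 [ 0.4 -0.2 -0.1]
0.525 [ 0.4 -0.7 -0. ]
0.53 [-0.2  0.1 -0.6]
0.535 [ 0.2 -0.2 -0.2]
0.54 [ 0.6  0.1 -0.2]
0.545 [-0.2 -0.5  0.1]
0.55 [ 0.2  0.1 -0.1]
0.555 [ 0.  -0.6  0.8]
True 43.9167
```

View pics/c3.png

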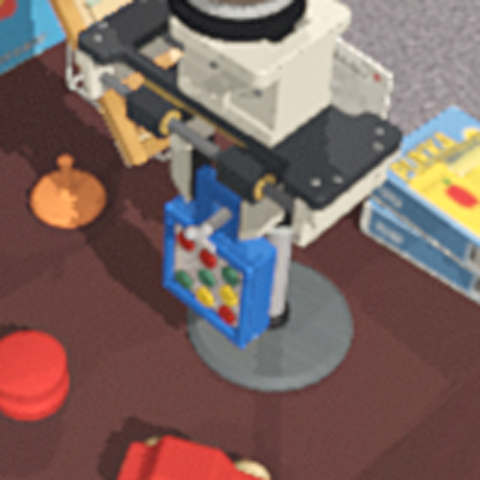

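The peg passes through the eye, with the tip showing in front of the panel at crop (200,233). I'll lower and release.

Run:
```python
from h import *
f0=np.mean([manip.current_force()],0); z=.173; f0[2]=-1.6
while z>.156:
    z-=.002 if z>.165 else .001
    manip.servo_line([.553,-.114,z],vel=.03); d=manip.current_force()-f0; print(round(z,4),d.round(1))
    if d[2]>1.6: break
effector.open_jaws()
manip.sleep(.3)
p=manip.current_tool_pos()
manip.servo_line([.553,-.114,.30],vel=.15)
manip.move_pose([.40,-.30,.35],down(np.pi/2))
print(manip.current_clock())
a,b=viewer.get_image("top"),viewer.get_image("scene")
f=lambda i:cv2.resize(i,None,fx=3,fy=3,interpolation=cv2.INTER_CUBIC)
cv2.imwrite("pics/c4.png",np.hstack([f(a[140:300,300:430]),f(b[140:300,300:430])])[:,:,::-1])
```

```text
0.171 [-0.3  0.1 -0.1]
0.169 [-0.6 -0.1 -0.5]
0.167 [-0.4 -0.3 -0.2]
0.165 [-0.8 -0.7 -0.3]
0.164 [-0.4 -0.7 -0.1]
0.163 [-1.1 -0.2 -0.6]
0.162 [-0.8 -1.   0.1]
0.161 [ 0.2  1.  -0.6]
0.16 [-0.6  0.3  1. ]
0.159 [-3.6 -1.1  7.5]
49.7917
```

View pics/c4.png

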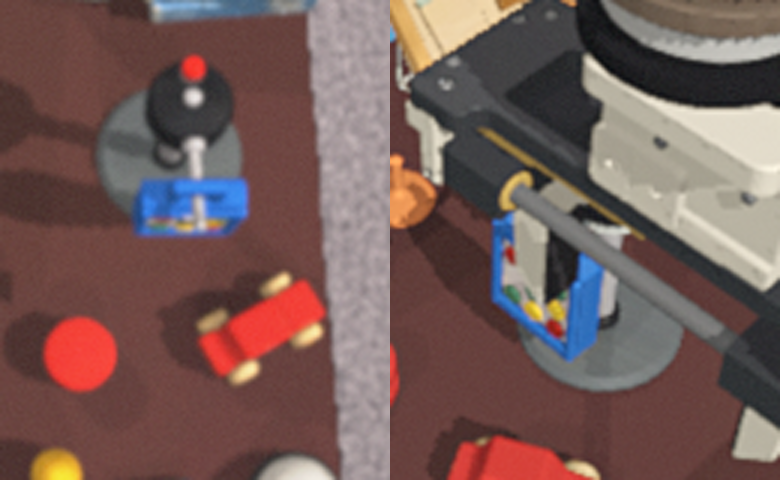

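The case hangs upright on the peg, lug centred at crop (195,190), front outward, robot clear.

Run:
```python
from h import *
manip.sleep(1.0); print(manip.hand_in(),manip.current_clock())
```

```text
the job is handed in; nothing more can be done
the job is handed in; nothing more can be done
```

I turned the hook clockwise until the catch dropped home (knob about 6 mm lower, peak push about 5 N), hung the blue case by its eye with its front outward, let go, and handed the job in at about 51 s; no verdict was shown.

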